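# Hang the drilling template on the jig's dowel pins

### The arm

A 6-joint arm with a two-finger parallel gripper is mounted at the origin on a cart in front of the work surface, level with it; the furniture and walls round the work are solid. World frame = base frame: x ahead of the robot, y to its left, z up, the work surface at z = 0. Lengths are in mm, angles in rad, forces in N, time in s.
With the tool pointing down it reaches from about 275 to 750 mm from the base axis. Payload 10.2 kg.
Tool frame: the origin (TCP) lies between the finger pads; the fingertips stand 17 mm ahead of it and the grasp point (between the pads) lies 2 mm behind it; z points along the fingers, y is the line along which they close (so a half turn about z gives the same grasp; the last joint's range is limited). The gripper opens to 85 mm and grips with 20 to 120 N. Pads are 22 mm wide; open, the fingers measure 114 mm over their backs; the gripper's body (76 mm by 85 mm) begins 54 mm behind the grasp point. The pads swing forward as they close: fully open they stand 13 mm farther back than shut.
Start: joints at [1.058, 0.313, 1.498, -0, 1.331, -0.223], TCP at [150.037, 503.11, 248.294] pointing down, gripper open.
Joint ranges: [-2.94, 2.94], [-0.97, 2.17], [0.19, 2.56], [-1.23, 4.37], [0.02, 3.11], [-2.88, 2.88]. Speed limits (rad/s): [2.39, 2.39, 3.01, 3.14, 3.14, 3.14].

### API

Orientations are given as a unit quaternion [w, x, y, z].
In Python, from rig import * gives the robot as it stands.
- The arm moves only by the tool step_arm, never from a script. Its argument "commands" is text: rows parted by semicolons, each of 7 numbers parted by spaces: the opening, from 0 (shut) to 1 (fully open), then the shift along the tool's x, y, z in cm, then the turn, a rotation vector about the tool's x, y, z in rad. In form: hand x y z rx ry rz; .... A call has 1 to 20 rows; each row is the pose to reach, as a shift and turn from the pose commanded when the call began, along the tool's axes at that moment; what a row does not reach only later rows make up. A row lasts 1/12 s, in which the tool goes at most 41.7 mm and 7.16 degrees, less where a joint would pass 70% of its speed; a pose out of reach is approached as far as the arm can. A call with a gripper value outside its range is refused whole. The fingers move at their own pace and stop on an object; "newtons" is the grip in N (left out, the last holds). Time passes only in rows, so rows that repeat a pose let the fingers close. It gives the time, the measured TCP pose, the force, the opening and the grip force at its end, in the units of the state.
- sense(): the state, without advancing time (a new reading comes with each control period).
- capture(name): name is "scene" or "top" or "wrist"; returns the picture (400x640x3 uint8, red, green, blue); there is no depth.
- camera_model(name): a dict with "mtx" (3x3 intrinsics, pixels), "k1" (the pictures are not rectified: a ray, as slopes to the right and down, at radius r is drawn at 1 + k1 r^2 times it, then the intrinsics apply), "eye" and "rotation" of the camera in the world. Camera axes: x right, y down, z forward; pixel columns grow to the right and rows downward; lengths in mm; the calibration is good to about 2 mm. A picture is of the moment at which its call begins: read the wrist's pose just before it. camera_model takes no time and is no camera call; for the wrist camera it gives the pose at the moment of the call.
- finish_job(): hands the job in; it is judged then, once.
Trained networks look in the newest picture that a camera, given by its name, has taken for a name from the list of things; names that differ only in an ending like _2 or _b are one class to them, and where a whole thing is asked for, a point or a joint stands for the part that bears it (a point fixed in the world has none). Each returns a list of dicts, best first, with "score" (0 to 1); they miss things now and then, are a little off and sometimes report something else, mostly with a low value. They report only what shows in the picture. A call takes as long as a camera call.
- search_frame(camera, label): "rect" ([centre column, centre row, width, height] in pixels, round what is visible of it).
- trace(camera, label): "mask" (400x640 bool, what is visible of it) and "rect" ([centre column, centre row, width, height] in pixels, round what is visible of it).
- spot_point(camera, label): "xy" ([column, row] in pixels: a listed point, or the origin of a listed thing).
The state is a dict: "time_s": time; "joints": joint angles; "dq": joint speeds; "tau": joint torques, N m; "eef_pos": TCP position; "ee_rot": TCP orientation; "force": force on the tool from outside, world axes, zero at the start; "wrist_torque": the same for the moment, N m; "grip_width": opening from 0.0 (shut) to 1.0 (fully open); "grip_force": force on a finger pad.
Only numpy, scipy, OpenCV 4.12 (cv2) and the standard library are available. Lean on these libraries where they do the work, as an engineer would, in place of code of your own. Each camera call takes 0.05 s, during which the arm holds its last target. There are 200 camera calls.

### The job

Take the aluminium drilling template by its red handle and hang it on the two upright dowel pins of the green drilling jig, big hole over big pin. The jig's carriage has been left somewhere along its slide, so feel for the pins gently and never force the plate. Then press it down evenly past the two sprung roller catches until it sits fully home and stays there, and let go; leave the solder tin, the glue bottle and the brush where they are.

Things in the scene. Friction and masses are not known exactly. Their poses are not given: they have to be found in the camera images.
- jig: drilling jig: green base 176 (x) by 215 (y) mm fixed to the bench, knob on its -x side; origin at the centre of its underside, z up. Its dark steel carriage bears all the rest and slides along the jig's x: it was left 4 to 40 mm from the middle towards +x (away from the knob); this offset is NOT measured: feel or look for it. It is stiff (over 100 N moves it). Four rests, tops at z = 44 mm
- pin_mid (a point): point fixed to the jig's base, 78 mm above its origin: midway between the dowel pins' tops if the carriage offset were 0. Big pin (12 mm diameter) 50 mm towards the jig's +y, small pin (8 mm) 50 mm towards -y, both upright, tops 78 mm above the jig's underside, the last 3 mm tapered by 0.6 mm in radius. A brass spring collar round each pin lifts with 1 N (at z = 50 mm) to 4 N (at 44 mm)
- template: drilling template, loose: aluminium plate 70 (x) by 140 (y) by 8 mm, 0.28 to 0.46 kg; origin at the centre of its underside, z up. Through holes at x = 0: big one (13.8 mm) at y = +50 mm, small one (9.8 mm) at y = -50 mm; they fit the pins with 0.9 mm play all round, only this way round. Fully home its origin is 44 mm above the jig's; unpressed it stays up on the rollers at about 62 mm
- handle (a point): centre of the template's red bar handle, 36 mm above the plate's underside. The bar is 12 mm thick (template x), 62 mm long (y), from 30 to 42 mm above the underside, on two 12 mm feet at y = +-25 mm; grasp it across x, fingertips just above the plate's top (8 mm; four bushes 1.5 mm proud at x and y = +-22 mm)
- catch_big (a joint): sprung roller catch on a grey post at the jig's +y end: brass roller, 12 mm diameter, axis along x, 57 mm above the jig's underside; 0 m is out (roller reaches 2.5 mm over the end of the template), up to 0.006 m pushed back towards +y. Both catches let the template pass at about 8 to 15 N of push; back near 0 above its ends they hold it home
- catch_small (a joint): the same catch at the jig's -y end, 0 m out, up to 0.006 m pushed back towards -y
- solder_tin: pale yellow round tin, 56 mm wide, 28 mm high, origin under its centre; bystander
- glue_bottle: white bottle with red tip, 48 mm wide, 120 mm high, origin under its centre; bystander
- brush: wooden brass-wire brush, 222 mm long, lying on the bench, origin under its centre; bystander

How it is judged:
By the outcome, as a careful person would: the job done as asked, in the order asked, and still so for the second after the job is handed in, with the robot touching nothing.
It also fails if it takes over 51 s, if anything falls off the work surface, if the arm or the gripper's body presses on something with over 40 N, if the wrist force passes 120 N, or if a joint passes its speed limit or range.

## Working session

There is one attempt and no reset: what is moved stays moved. The work goes in short steps, Python scripts to look and compute and a tool call to move; the robot and the scene stay as the last step left them, time stands still between calls to the robot, and variables do not carry over. Pictures are saved under pics/ and viewed, at most 10 in all, crops included, and the job is handed in when it is done.

Besides the shell and the picture viewer there is one more tool, called in YAML: its name, and indented under it one key for each argument. step_arm: Moves the arm, as the interface text tells. Its arguments: {"type":"object","properties":{"commands":{"type":"string"},"newtons":{"type":"number"}},"required":["commands"]}

```bash
ls; mkdir -p pics; python3 - <<'E'
from rig import *
import cv2,numpy as np
print(sense())
for c in("scene","top"):
    im=capture(c); cv2.imwrite(f"pics/{c}0.png",im[:,:,::-1])
    m=camera_model(c); print(c,m)
    for l in("jig","template","handle","pin_mid","catch_big","catch_small"):
        print(l,[(np.round(d["xy"],1).tolist(),round(d["score"],2)) for d in spot_point(c,l)[:2]])
E
```

```text
pics
{'time_s': 0.0, 'joints': array([ 1.05758901e+00,  3.13458010e-01,  1.49843362e+00, -2.85076931e-05,
        1.33103114e+00, -2.23411889e-01]), 'dq': array([ 0.00118782,  0.00077433, -0.00211245, -0.00037847, -0.00105599,
       -0.00123223]), 'tau': array([-2.91311892e-05, -4.12274730e+01, -2.59734625e+01, -2.09704740e-04,
        4.23860532e-03, -5.42828182e-07]), 'eef_pos': array([149.92398043, 502.88481092, 247.73227787]), 'ee_rot': array([-2.26530818e-04,  1.44387826e-01,  9.89520951e-01, -6.25440424e-04]), 'force': array([-0.81288554, -0.32826286, -0.60329876]), 'wrist_torque': array([ 0.03910727, -0.00737587, -0.00337276]), 'grip_force': 0.0, 'grip_width': 0.9991811261086208}
scene {'mtx': array([[435.15304367,   0.        , 318.36524024],
       [  0.        , 435.15304367, 193.15826472],
       [  0.        ,   0.        ,   1.        ]]), 'k1': -0.04448415854807515, 'eye': array([ -80.29039503, -743.4213206 ,  954.64371941]), 'rotation': array([-0.3282203 ,  0.83380205, -0.41504034,  0.15743915])}
jig [([319.9, 212.9], 0.84), ([235.5, 187.7], 0.68)]
template [([234.0, 186.0], 0.7), ([404.0, 227.9], 0.6)]
handle [([230.9, 177.9], 0.7)]
pin_mid [([321.1, 194.7], 0.95)]Traceback (most recent call last):
  File "<stdin>", line 8, in <module>
ValueError: it knows: brush, glue_bottle, handle, jig, pin_mid, solder_tin, template
```

```bash
cat > h.py <<'E'
from rig import *
import cv2,numpy as np
from scipy.spatial.transform import Rotation as R
def rot(m): 
    q=np.array(m["rotation"]); return R.from_quat(q[[1,2,3,0]]).as_matrix() if q.size==4 else q
def ray(m,uv):
    K=m["mtx"]; d=np.array([(uv[0]-K[0,2])/K[0,0],(uv[1]-K[1,2])/K[1,1]]); s=d.copy()
    for _ in range(20): s=d/(1+m["k1"]*(s@s))
    v=rot(m)@np.array([*s,1]); return np.array(m["eye"]),v
def onz(m,uv,z):
    e,v=ray(m,uv); return e+v*(z-e[2])/v[2]
def proj(m,p):
    c=rot(m).T@(np.array(p)-m["eye"]); s=c[:2]/c[2]; s=s*(1+m["k1"]*(s@s)); K=m["mtx"]
    return s*[K[0,0],K[1,1]]+[K[0,2],K[1,2]]
def tri(a,ua,b,ub):
    e1,v1=ray(a,ua);e2,v2=ray(b,ub); t=np.linalg.lstsq(np.c_[v1,-v2],e2-e1,rcond=None)[0]
    p,q=e1+v1*t[0],e2+v2*t[1]; return (p+q)/2,np.linalg.norm(p-q)
E
python3 - <<'E'
from h import *
P={}
for c in("scene","top"):
    im=capture(c); cv2.imwrite(f"pics/{c}0.png",im[:,:,::-1]); m=camera_model(c)
    if c=="top":print(m)
    for l in("jig","template","handle","pin_mid","glue_bottle","solder_tin","brush"):
        ds=spot_point(c,l)[:2]; P[c,l]=ds
        print(c,l,[(np.round(d["xy"],1).tolist(),round(d["score"],2)) for d in ds])
a,b=camera_model("scene"),camera_model("top")
for l in("jig","template","handle","pin_mid","glue_bottle","solder_tin","brush"):
    if P["scene",l] and P["top",l]: print(l,tri(a,P["scene",l][0]["xy"],b,P["top",l][0]["xy"]))
E
```

```text
scene jig [([321.0, 213.8], 0.61)]
scene template [([237.3, 185.8], 0.86)]
scene handle [([230.5, 177.3], 0.59)]
scene pin_mid [([317.6, 197.3], 0.97)]
scene glue_bottle [([405.0, 225.6], 0.58)]
scene solder_tin [([261.8, 155.8], 0.81)]
scene brush [([392.0, 274.0], 0.87)]
{'mtx': array([[476.56444381,   0.        , 328.11708652],
       [  0.        , 476.56444381, 200.56445602],
       [  0.        ,   0.        ,   1.        ]]), 'k1': -0.03775598772406614, 'eye': array([ 331.79297636, -216.85918227, 1309.97794468]), 'rotation': array([-0.05291546,  0.70655625, -0.70186457,  0.07324171])}
top jig [([331.0, 208.4], 0.97)]
top template [([232.4, 231.8], 0.76)]
top handle [([226.1, 233.1], 0.68)]
top pin_mid [([330.5, 198.8], 0.77)]
top glue_bottle [([406.6, 170.9], 0.61)]
top solder_tin [([220.5, 172.2], 0.64)]
top brush [([427.3, 225.9], 0.87), ([332.0, 210.7], 0.34)]
jig (array([ 545.32133433, -262.8077625 ,   13.16162967]), np.float64(2.7886346727028637))
template (array([479.67657414,   4.22457821,  14.8547289 ]), np.float64(6.47930912808459))
handle (array([471.21694154,  14.954544  ,  51.62978822]), np.float64(4.5578290445361))
pin_mid (array([ 555.31837254, -253.94157745,   70.82360211]), np.float64(13.649427408470839))
glue_bottle (array([ 652.9969987 , -474.30477247,   11.54761836]), np.float64(1.3484004488196497))
solder_tin (array([647.15908399,  53.06919894, -11.60935584]), np.float64(6.082783959814432))
brush (array([ 496.4334728 , -526.75746477,   14.26334626]), np.float64(2.952043029074344))
```

View pics/top0.png

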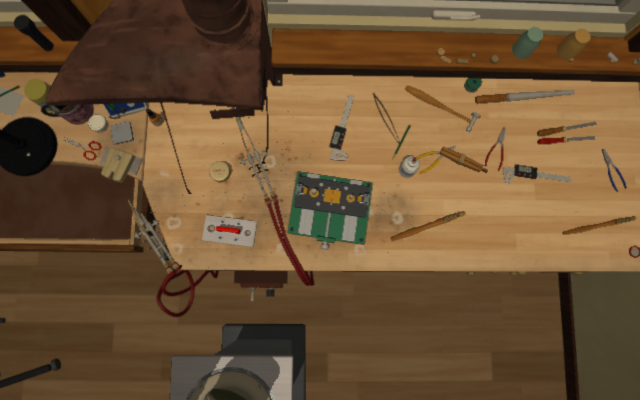

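View pics/scene0.png

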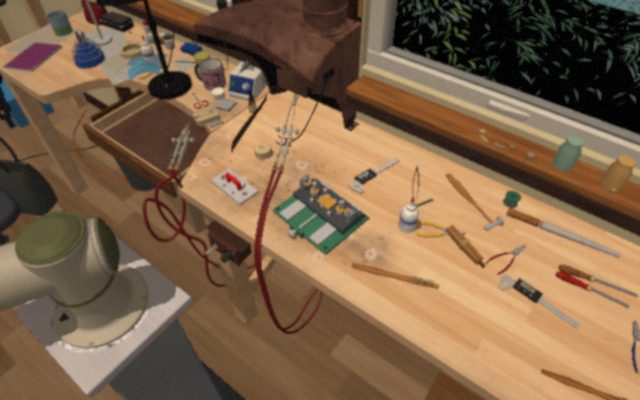

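The top view shows the template at about (229,231), with its red handle along the columns. The jig is at (331,209) with its knob at (325,245), facing the robot. A torch with red hoses lies between the two. Next I'll get the yaws and enlarge this area.

```bash
python3 - <<'E'
from h import *
im=capture("top"); m=camera_model("top")
def show(n,mask,z):
    c=max(cv2.findContours(mask.astype(np.uint8),0,2)[0],key=cv2.contourArea)
    b=cv2.boxPoints(cv2.minAreaRect(c)); w=np.array([onz(m,p,z)[:2] for p in b])
    print(n,"ctr",w.mean(0).round(1),"edges",[(round(float(np.linalg.norm(w[i]-w[i-1]))),round(float(np.degrees(np.arctan2(*(w[i]-w[i-1])[::-1]))),1)) for i in(1,2)])
t=trace("top","template")
for d in t[:1]: show("template",d["mask"],8)
t=trace("top","jig")
for d in t[:1]: show("jig",d["mask"],20)
hsv=cv2.cvtColor(im,cv2.COLOR_RGB2HSV)
roi=np.zeros(im.shape[:2],bool); roi[205:255,195:262]=1
show("red",roi&(hsv[...,1]>150)&((hsv[...,0]<8)|(hsv[...,0]>172))&(hsv[...,2]>120),42)
g=np.zeros_like(roi); g[160:255,280:385]=1
show("green",g&(hsv[...,0]>60)&(hsv[...,0]<90)&(hsv[...,1]>120),20)
cv2.imwrite("pics/crop.png",cv2.resize(im[155:255,190:390,::-1],None,fx=4,fy=4,interpolation=2))
w=camera_model("wrist");print(w, sense()["eef_pos"], sense()["time_s"])
E
```

```text
template ctr [647.5  49.8] edges [(56, -23.4), (63, -116.3)]
jig ctr [ 533.9 -257.4] edges [(202, -7.7), (216, -98.4)]
red ctr [481.1  16.2] edges [(11, -4.5), (60, -96.7)]
green ctr [ 493.4 -251.3] edges [(77, -7.5), (79, -97.7)]
{'mtx': array([[333.68124839,   0.        , 321.1801937 ],
       [  0.        , 333.68124839, 199.33527292],
       [  0.        ,   0.        ,   1.        ]]), 'k1': -0.04672122093141336, 'eye': array([ 86.22619967, 521.96416056, 373.98919043]), 'rotation': array([0.10609986, 0.79461076, 0.59242861, 0.07978028])} [150.02598284 503.10139945 248.28438461] 1.2
```

View pics/crop.png

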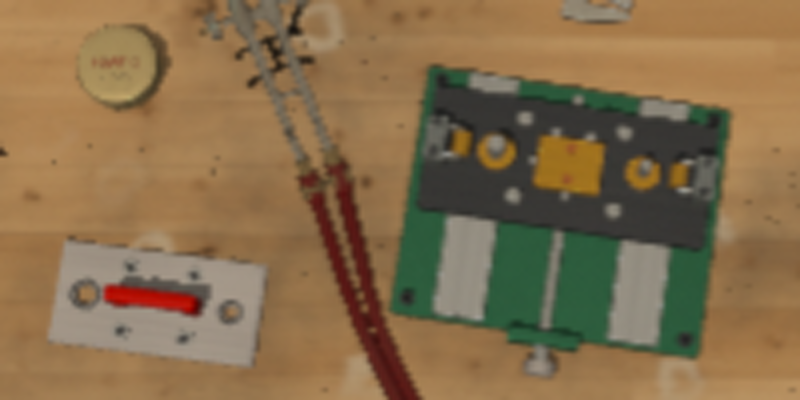

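The crop shows the big hole at left (+y) at (85,293) and the small hole at (231,312). The pin tops are at about (495,148) for the big pin and (643,167) for the small one. The carriage is pushed away from the knob.

```bash
cat >> h.py <<'E'
def towards(xyz,yaw_closing_deg=None,th=None):
    "shift in tool axes (cm) and turn about tool z to bring TCP to xyz with tool y along world angle th (deg)"
    s=sense(); q=s["ee_rot"]; M=R.from_quat(q[[1,2,3,0]]).as_matrix()
    d=M.T@(np.array(xyz)-s["eef_pos"])/10
    out=[d.round(2)]
    if th is not None:
        a=np.radians(th); T=np.array([[0,0,0]]*3,float); y=np.array([np.cos(a),np.sin(a),0]); z=np.array([0,0,-1.])
        T=np.c_[np.cross(y,z),y,z]
        for s_ in(1,-1):
            T2=T.copy();T2[:,:2]*=s_; out.append(R.from_matrix(M.T@T2).as_rotvec().round(3))
    return out
E
python3 - <<'E'
from h import *
m=camera_model("top")
W=lambda u,v,z: onz(m,(190+(u+.5)/4-.5,155+(v+.5)/4-.5),z)[:2]
ang=lambda a:round(float(np.degrees(np.arctan2(a[1],a[0]))),1)
t=np.array([W(*p,8) for p in((67,240),(267,265),(252,366),(50,342))]); print("tmpl",t.mean(0),"yaw",ang(t[0]-t[3]),ang(t[1]-t[2]),ang(t[0]-t[1])-90,ang(t[3]-t[2])-90)
h1,h2=W(85,293,8),W(231,312,8); print("holes",h1,h2,(h1+h2)/2,np.linalg.norm(h1-h2),ang(h1-h2)-90)
p1,p2=W(495,148,78),W(643,167,78); print("pins",p1,p2,(p1+p2)/2,np.linalg.norm(p1-p2),ang(p1-p2)-90)
for z in(0,10,20):
    j=np.array([W(*p,z) for p in((432,66),(730,110),(698,356),(393,315))]); print("jig",z,j.mean(0),[np.linalg.norm(j[i]-j[i-1]).round() for i in(1,2,3,0)],"yaw",ang(j[0]-j[3]),ang(j[1]-j[2]),ang(j[0]-j[1])-90,ang(j[3]-j[2])-90)
c=t.mean(0)
print(towards([c[0],c[1],160],th=-6.5))
E
```

```text
tmpl [481.72883464  15.85247446] yaw -6.6 -6.7 -6.700000000000003 -6.299999999999997
holes [488.18697787  66.59061124] [475.9752678  -33.50432432] [482.08112284  16.54314346] 100.8371061997398 -7.0
pins [ 578.01778789 -213.01953448] [ 566.21628392 -310.62435587] [ 572.11703591 -261.82194517] 98.31569892172587 -6.900000000000006
jig 0 [ 549.81068449 -260.93218548] [np.float64(213.0), np.float64(175.0), np.float64(212.0), np.float64(178.0)] yaw -7.8 -7.9 -8.0 -7.299999999999997
jig 10 [ 548.14639916 -260.59574468] [np.float64(211.0), np.float64(174.0), np.float64(210.0), np.float64(177.0)] yaw -7.8 -7.9 -8.0 -7.299999999999997
jig 20 [ 546.48211383 -260.25930387] [np.float64(209.0), np.float64(173.0), np.float64(209.0), np.float64(175.0)] yaw -7.8 -7.9 -8.0 -7.299999999999997
[array([-45.71, -37.21,   8.83]), array([-0.   ,  0.   ,  1.394]), array([-0.   , -0.   , -1.747])]
```

step_arm:
  commands: "0.6 -45.7 -37.2 6 0 0 1.394;0.6 -45.7 -37.2 6 0 0 1.394;0.6 -45.7 -37.2 6 0 0 1.394;0.6 -45.7 -37.2 6 0 0 1.394;0.6 -45.7 -37.2 6 0 0 1.394;0.6 -45.7 -37.2 6 0 0 1.394;0.6 -45.7 -37.2 6 0 0 1.394;0.6 -45.7 -37.2 6 0 0 1.394;0.6 -45.7 -37.2 6 0 0 1.394;0.6 -45.7 -37.2 6 0 0 1.394;0.6 -45.7 -37.2 6 0 0 1.394;0.6 -45.7 -37.2 6 0 0 1.394;0.6 -45.7 -37.2 6 0 0 1.394;0.6 -45.7 -37.2 6 0 0 1.394;0.6 -45.7 -37.2 6 0 0 1.394;0.6 -45.7 -37.2 6 0 0 1.394;0.6 -45.7 -37.2 6 0 0 1.394;0.6 -45.7 -37.2 6 0 0 1.394"
  newtons: 80

```text
time_s: 2.7
eef_pos: [481.1, 17.1, 188.5]
ee_rot: [-0.0, 0.746, 0.666, 0.0]
force: [0.1, 0.3, 0.3]
grip_width: 0.603
grip_force: 0.0
```

```bash
python3 - <<'E'
from h import *
m=camera_model("wrist"); im=capture("wrist"); print(m["eye"])
hsv=cv2.cvtColor(im,cv2.COLOR_RGB2HSV)
red=(hsv[...,1]>150)&((hsv[...,0]<8)|(hsv[...,0]>172))&(hsv[...,2]>100)
c=max(cv2.findContours(red.astype(np.uint8),0,2)[0],key=cv2.contourArea); r=cv2.minAreaRect(c)
w=np.array([onz(m,p,42)[:2] for p in cv2.boxPoints(r)]); print(w.mean(0),[(np.linalg.norm(w[i]-w[i-1]).round(),np.degrees(np.arctan2(*(w[i]-w[i-1])[::-1])).round(1)) for i in(1,2)])
cv2.imwrite("pics/w1.png",im[:,:,::-1])
E
```

```text
[488.42942366  83.02824032 314.16131917]
[ 472.35999277 -128.90135191] [(np.float64(118.0), np.float64(-6.4)), (np.float64(28.0), np.float64(-92.8))]
```

View pics/w1.png

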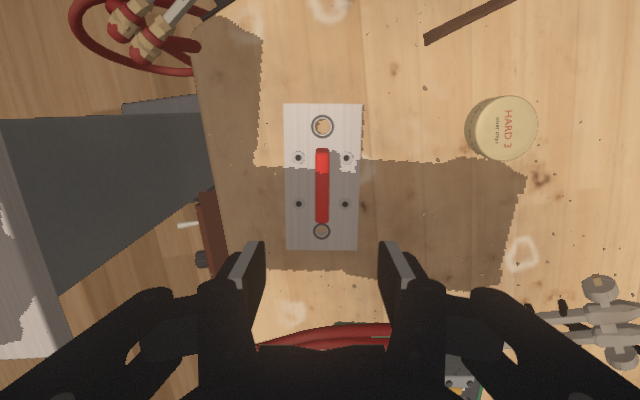

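The wrist view shows the plate corners at (283,104), (363,104), (357,250) and (286,250). The holes are at (322,126) and (321,231), and the red bar runs from (322,149) to (322,223).

```bash
python3 - <<'E'
from h import *
m=camera_model("wrist")
t=np.array([onz(m,p,8)[:2] for p in((283,104),(363,104),(357.5,250),(285.5,250))]);print(t,t.mean(0))
h=[onz(m,p,8)[:2] for p in((322,126),(321.3,231.5))];d=h[0]-h[1];print(h,(h[0]+h[1])/2,np.linalg.norm(d),np.degrees(np.arctan2(d[1],d[0]))-90)
b=[onz(m,p,42)[:2] for p in((322.5,149),(322.3,223))];d=b[0]-b[1];print("bar",b,(b[0]+b[1])/2,np.linalg.norm(d))
c=(h[0]+h[1])/2
print(towards([c[0],c[1],31],th=-7))
E
```

```text
[[455.38449254  91.32829254]
 [525.85870155  83.48808627]
 [509.41295062 -55.2750954 ]
 [438.31438028 -47.33947679]] [482.24263125  18.05045166]
[array([487.62072387,  68.4142729 ]), array([475.83189433, -31.80643382])] [481.7263091   18.30391954] 100.91167701563263 -6.708798206682971
bar [array([486.08867934,  51.76590079]), array([478.94591088, -11.38083499])] [482.51729511  20.1925329 ] 63.54942471263318
[array([ 0.11,  0.05, 15.75]), array([ 0.   , -0.   ,  0.011]), array([ 0.   ,  0.   , -3.131])]
```

step_arm:
  commands: "0.5 0.15 0.07 4 0 0 0.007;0.5 0.15 0.07 8 0 0 0.007;0.5 0.15 0.07 12 0 0 0.007;0.5 0.15 0.07 14.5 0 0 0.007;0.5 0.15 0.07 15.7 0 0 0.007;0.5 0.15 0.07 15.7 0 0 0.007;0 0.15 0.07 15.7 0 0 0.007;0 0.15 0.07 15.7 0 0 0.007;0 0.15 0.07 15.7 0 0 0.007;0 0.15 0.07 15.7 0 0 0.007;0 0.15 0.07 15.7 0 0 0.007;0 0.15 0.07 15.7 0 0 0.007;0 0.15 0.07 15.7 0 0 0.007"
  newtons: 80

```text
time_s: 3.83
eef_pos: [483.1, 17.7, 32.9]
ee_rot: [0.001, 0.748, 0.664, 0.001]
force: [-3.1, 1.6, 7.0]
grip_width: 0.126
grip_force: 78.8
```

step_arm:
  commands: "0 0 0 -2 0 0 0;0 0 0 -5 0 0 0;0 0 0 -9 0 0 0;0 0 0 -13 0 0 0;0 -3 1 -17 0 0 0.01;0 -6 2 -20 0 0 0.01;0 -10 3.2 -22 0 0 0.01;0 -14 4.5 -24 0 0 0.01;0 -18 6 -25.5 0 0 0.01;0 -22 7.2 -26.7 0 0 0.01;0 -26 8.5 -26.7 0 0 0.01;0 -30 9.8 -26.7 0 0 0.01;0 -34 11.2 -26.7 0 0 0.01;0 -36.5 12 -26.7 0 0 0.01;0 -38 12.4 -26.7 0 0 0.01;0 -38 12.4 -26.7 0 0 0.01;0 -38 12.4 -26.7 0 0 0.01"

```text
time_s: 5.25
eef_pos: [559.7, -375.6, 297.5]
ee_rot: [-0.001, 0.752, 0.659, -0.0]
force: [-0.5, 0.5, -4.9]
grip_width: 0.125
grip_force: 79.1
```

```bash
python3 - <<'E'
from h import *
s=sense(); m=camera_model("wrist"); im=capture("wrist"); cv2.imwrite("pics/w2.png",im[:,:,::-1])
print(s["eef_pos"],s["ee_rot"],s["force"],s["grip_width"],s["joints"],m["eye"])
print(proj(m,[572,-262,78]),proj(m,[578,-213,78]),proj(m,[566,-310,78]))
E
```

```text
[ 559.71446517 -375.55870682  297.45382032] [-7.80637974e-04  7.52095735e-01  6.59053409e-01 -9.84011660e-06] [-0.51090709  0.51423252 -4.88069086] 0.12466208734799177 [-7.64436700e-01  6.48743094e-01  8.62522013e-01  1.15958608e-04
  1.63188465e+00 -6.32752842e-01] [ 568.4695904  -309.95238651  423.22269725]
[318.62923561  58.57109362] [318.05129689   3.11104682] [319.04449448 109.79337414]
```

View pics/w2.png

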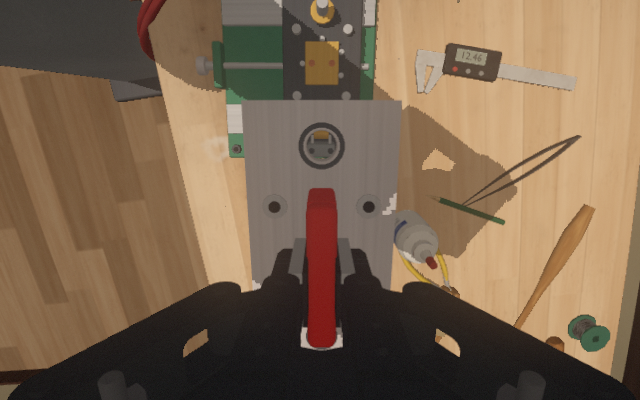

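The wrist view shows the big hole in the held plate at (321,146). The big pin with its brass collar is at the top edge, near (322,8). I'll shift back a little so both are well in view.

step_arm:
  commands: "0 -2.5 -0.6 0 0 0 0;0 -5 -1 0 0 0 0;0 -6 -1 0 0 0 0;0 -6 -1 0 0 0 0;0 -6 -1 0 0 0 0"

```text
time_s: 5.72
eef_pos: [542.7, -431.8, 298.8]
ee_rot: [-0.0, 0.751, 0.66, 0.0]
force: [-0.6, 0.3, -4.0]
grip_width: 0.124
grip_force: 79.1
```

```bash
python3 - <<'E'
from h import *
s=sense(); m=camera_model("wrist"); im=capture("wrist")
print(s["eef_pos"],s["ee_rot"],s["force"],m["eye"],m["rotation"],s["time_s"])
for p in([572,-262,78],[578,-213,78],[566,-310,78]): print(proj(m,p))
np.save("w3.npy",im)
cv2.imwrite("pics/w3.png",cv2.resize(im[0:180,210:430,::-1],None,fx=3.3,fy=3.3,interpolation=2))
E
```

```text
[ 542.65745284 -431.7573605   298.77155578] [-1.20401992e-05  7.51313559e-01  6.59945377e-01  1.89518368e-04] [-0.64453505  0.3401088  -3.97216076] [ 551.10992011 -366.02076906  424.46390699] [ 0.13174451  0.98918952 -0.06387277 -0.0082306 ] 5.7167
[328.82326932  -6.57355105]
[328.67224927 -65.23776699]
[328.81221228  48.14196253]
```

View pics/w3.png

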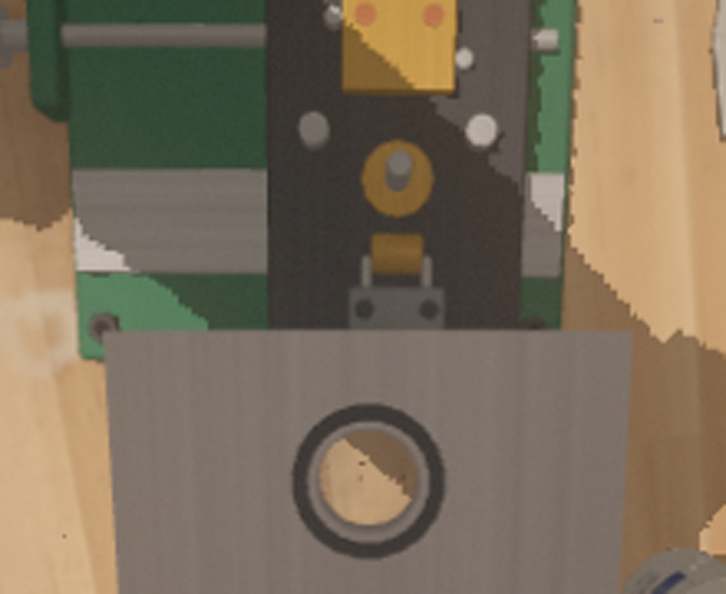

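The small pin's top is at crop (400,160), which is pixel (331.2,48.5). The plate's big hole is at crop (368,481), pixel (321.5,145.8). The carriage midline runs from crop (398,0) to (394.5,328).

```bash
python3 - <<'E'
from h import *
m=camera_model("wrist"); s=sense()
C=lambda u,v:(210+(u+.5)/3.3-.5,(v+.5)/3.3-.5)
yaw=lambda d:round(float(np.degrees(np.arctan2(d[1],d[0]))-90),2)
sp=onz(m,C(400,160),78); print("small pin",sp, "collar",onz(m,C(397,179),52))
for z in(30,40): print("carriage yaw",[yaw((onz(m,C(a,2),z)-onz(m,C(b,326),z))[:2]) for a,b in((266,268),(530,521))], "mid",onz(m,C(397,164),z))
print("base yaw",[yaw((onz(m,C(a,2),10)-onz(m,C(b,326),10))[:2]) for a,b in((575,560),(68,79.5))])
zt=s["eef_pos"][2]-32.9+8; hb=onz(m,C(368,481),zt); 
M=R.from_quat(s["ee_rot"][[1,2,3,0]]).as_matrix()
print("big hole tool frame",M.T@(hb-s["eef_pos"]), "bottom",M.T@(onz(m,C(368,474),zt-8)-s["eef_pos"]))
print("plate edges",[ (M.T@(onz(m,C(*p),zt)-s["eef_pos"])).round(1) for p in((105,331),(632,331),(119,594),(621,594))], "tool x yaw",yaw(M[:2,0]))
im=cv2.imread("pics/w2.png"); cv2.imwrite("pics/w2c.png",cv2.resize(im[0:40,290:355],None,fx=8,fy=8,interpolation=2))
E
```

```text
small pin [ 568.18413995 -309.81713435   78.        ] collar [ 567.82280648 -311.11697818   52.        ]
carriage yaw [-8.11, -7.26] mid [ 569.37457606 -303.21328703   30.        ]
carriage yaw [-8.11, -7.26] mid [ 568.9168308  -304.79392993   40.        ]
base yaw [-7.91, -8.5]
big hole tool frame [ 5.05187488e+01 -1.16564916e-02  2.49123461e+01] bottom [ 5.06737479e+01 -9.19691173e-03  3.29123855e+01]
plate edges [array([ 70.3, -34.7,  24.9]), array([70.3, 34.8, 24.9]), array([ 34.9, -34.8,  24.9]), array([34.9, 35.4, 24.9])] tool x yaw -7.37
```

View pics/w2c.png

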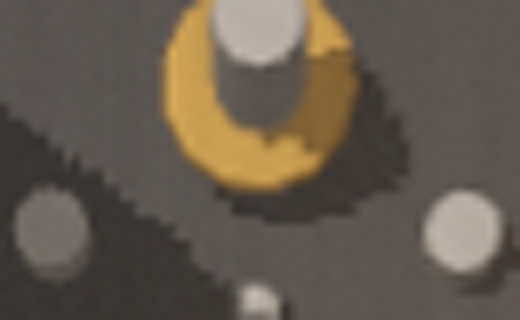

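The big pin's top in the earlier view is at pixel (322.3,2.1), so it sits near (582.5,-212.5). That gives mid-pins of about (575.3,-261.2) and a jig yaw of about -8°. I'll go to just above the pins.

```bash
python3 - <<'E'
from h import *
print(towards([575.2,-261.7,125],th=-8.0), towards([575.2,-261.7,180]))
E
```

```text
[array([17.24,  1.02, 17.39]), array([ 0.   , -0.   ,  0.011]), array([ 0.000e+00,  1.000e-03, -3.131e+00])] [array([17.24,  1.02, 11.89])]
```

step_arm:
  commands: "0 3.5 0.2 2.5 0 0 0.011;0 7 0.4 5 0 0 0.011;0 10.5 0.6 7.5 0 0 0.011;0 14 0.8 10 0 0 0.011;0 16.5 1.02 12 0 0 0.011;0 17.24 1.02 14 0 0 0.011;0 17.24 1.02 16 0 0 0.011;0 17.24 1.02 17 0 0 0.011;0 17.24 1.02 17.4 0 0 0.011;0 17.24 1.02 17.4 0 0 0.011;0 17.24 1.02 17.4 0 0 0.011"

```text
time_s: 6.68
eef_pos: [575.3, -263.6, 125.6]
ee_rot: [0.001, 0.755, 0.655, 0.0]
force: [0.4, 0.3, -3.3]
grip_width: 0.126
grip_force: 79.1
```

```bash
python3 - <<'E'
from h import *
s=sense(); m=camera_model("wrist"); im=capture("wrist")
print(s["eef_pos"],s["ee_rot"],s["force"],s["time_s"])
top=capture("top")
a=cv2.resize(im[60:220,220:420,::-1],None,fx=3.5,fy=3.5,interpolation=2)
cv2.imwrite("pics/w4.png",a)
M=R.from_quat(s["ee_rot"][[1,2,3,0]]).as_matrix()
for z in(25,33): 
    print(proj(m,s["eef_pos"]+M@[50.6,0,z]))
print("pin if aligned",proj(m,np.r_[(s["eef_pos"]+M@[50.5,0,33])[:2],78]), "per mm tool x,y:",[proj(m,np.r_[(s["eef_pos"]+M@[50.5+a,b,33])[:2],78]) for a,b in((1,0),(0,1))])
E
```

```text
[ 575.30181393 -263.59012452  125.56895142] [9.07732753e-04 7.55207805e-01 6.55484777e-01 2.33856280e-04] [ 0.38242406  0.34795289 -3.30792815] 6.6833
[321.20649395 145.18515035]
[321.20010158 143.40656232]
pin if aligned [321.14249948 140.76003508] per mm tool x,y: [array([321.14321364, 138.79647199]), array([323.08750399, 140.76053809])]
```

View pics/w4.png

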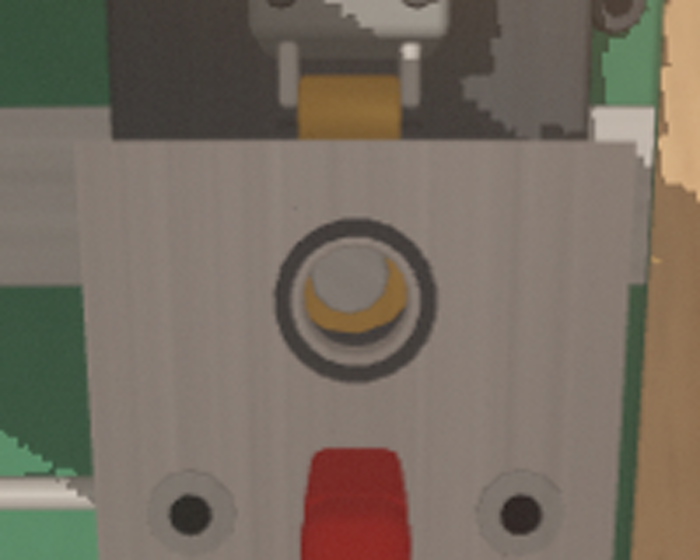

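Through the big hole, the pin top shows at crop (350,274) and the hole's ring is centred at (356,300). After parallax, the pin is about 1.5 mm towards tool +x and 0.8 mm towards tool -y.

step_arm:
  commands: "0 0.15 -0.08 0.4 0 0 0;0 0.15 -0.08 0.8 0 0 0;0 0.15 -0.08 1.0 0 0 0;0 0.15 -0.08 1.0 0 0 0;0 0.15 -0.08 1.0 0 0 0;0 0.15 -0.08 1.0 0 0 0"

```text
time_s: 7.28
eef_pos: [574.4, -261.7, 114.4]
ee_rot: [0.0, 0.755, 0.656, 0.0]
force: [0.5, 0.5, -4.7]
grip_width: 0.126
grip_force: 79.2
```

```bash
python3 - <<'E'
from h import *
s=sense(); m=camera_model("wrist"); im=capture("wrist")
print(s["eef_pos"],s["ee_rot"],s["force"],s["time_s"],towards(s["eef_pos"],th=-8)[1])
a=cv2.resize(im[110:180,280:365,::-1],None,fx=8,fy=8,interpolation=2)
cv2.imwrite("pics/w5.png",a)
M=R.from_quat(s["ee_rot"][[1,2,3,0]]).as_matrix()
print("hole",proj(m,s["eef_pos"]+M@[50.5,0,25]))
print("pin if aligned",proj(m,np.r_[(s["eef_pos"]+M@[50.5,0,33])[:2],78]))
E
```

```text
[ 574.43294852 -261.72552076  114.41453752] [1.17293765e-04 7.55149933e-01 6.55552106e-01 1.61685572e-05] [ 0.48460435  0.48292837 -4.74142399] 7.2833 [ 0.     0.    -0.001]
hole [321.25943777 145.41608325]
pin if aligned [321.24620159 142.91574549]
```

View pics/w5.png

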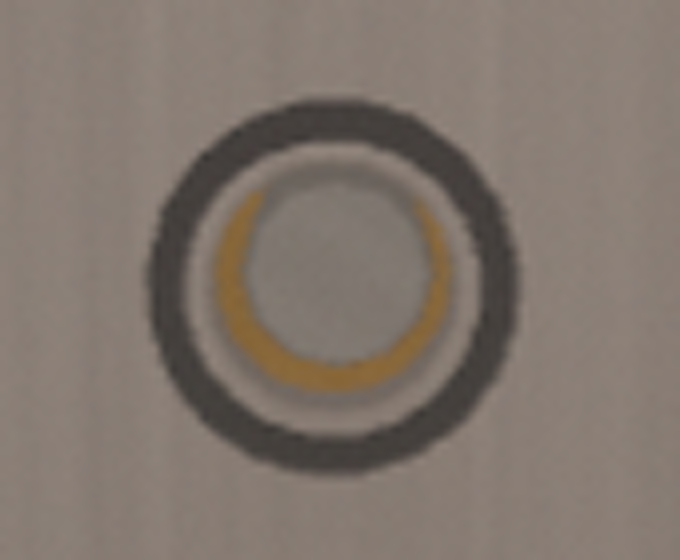

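The pin is centred in the hole to within about 0.3 mm: pin at crop (338,272), expected there within half a pixel. Now I'll lower gently and feel.

step_arm:
  commands: "0 -0.02 0.02 0.2 0 0 0;0 -0.02 0.02 0.4 0 0 0;0 -0.02 0.02 0.6 0 0 0;0 -0.02 0.02 0.75 0 0 0;0 -0.02 0.02 0.75 0 0 0"

```text
time_s: 7.75
eef_pos: [574.3, -261.8, 106.3]
ee_rot: [-0.0, 0.755, 0.656, -0.0]
force: [0.2, -0.3, -3.9]
grip_width: 0.125
grip_force: 79.1
```

step_arm:
  commands: "0 0 0 0.2 0 0 0;0 0 0 0.4 0 0 0;0 0 0 0.6 0 0 0;0 0 0 0.8 0 0 0;0 0 0 0.8 0 0 0"

```text
time_s: 8.17
eef_pos: [574.3, -261.7, 98.2]
ee_rot: [-0.0, 0.755, 0.656, -0.0]
force: [-0.1, 0.9, -4.6]
grip_width: 0.122
grip_force: 79.1
```

step_arm:
  commands: "0 0 0 0.2 0 0 0;0 0 0 0.4 0 0 0;0 0 0 0.6 0 0 0;0 0 0 0.8 0 0 0;0 0 0 0.8 0 0 0"

```text
time_s: 8.58
eef_pos: [574.7, -262.1, 91.1]
ee_rot: [0.0, 0.755, 0.656, 0.0]
force: [0.0, 0.6, -0.3]
grip_width: 0.123
grip_force: 79.8
```

step_arm:
  commands: "0 0 0 0.2 0 0 0;0 0 0 0.4 0 0 0;0 0 0 0.6 0 0 0;0 0 0 0.6 0 0 0;0 0 0 0.6 0 0 0"

```text
time_s: 9.0
eef_pos: [574.5, -261.8, 84.3]
ee_rot: [-0.0, 0.755, 0.656, 0.0]
force: [3.1, -0.6, -4.7]
grip_width: 0.122
grip_force: 79.1
```

step_arm:
  commands: "0 0 0 0.2 0 0 0;0 0 0 0.4 0 0 0;0 0 0 0.6 0 0 0;0 0 0 0.7 0 0 0;0 0 0 0.7 0 0 0;0 0 0 0.7 0 0 0"

```text
time_s: 9.5
eef_pos: [574.6, -261.9, 77.8]
ee_rot: [0.0, 0.755, 0.656, 0.0]
force: [2.2, 0.0, -3.1]
grip_width: 0.126
grip_force: 79.3
```

step_arm:
  commands: "0 0 0 0.05 0 0 0;0 0 0 0.1 0 0 0;0 0 0 0.15 0 0 0;0 0 0 0.2 0 0 0;0 0 0 0.2 0 0 0;0 0 0 0.2 0 0 0"

```text
time_s: 10.0
eef_pos: [574.7, -261.9, 76.9]
ee_rot: [0.0, 0.755, 0.656, 0.0]
force: [-2.0, 2.3, 6.6]
grip_width: 0.126
grip_force: 80.7
```

step_arm:
  commands: "0 0 0 0.1 0 0 0;0 0 0 0.2 0 0 0;0 0 0 0.2 0 0 0;0 0 0 0.2 0 0 0"

```text
time_s: 10.33
eef_pos: [574.7, -262.0, 76.8]
ee_rot: [0.001, 0.755, 0.656, -0.0]
force: [-8.8, 5.2, 21.6]
grip_width: 0.124
grip_force: 82.7
```

step_arm:
  commands: "0 0 0 -0.2 0 0 0;0 0 0 -0.2 0 0 0;0.5 0 0 -0.2 0 0 0;0.5 0 0 -0.2 0 0 0;0.5 0 0 -0.2 0 0 0;0.5 0 0 -0.2 0 0 0;0.5 0 0 -0.2 0 0 0;0.5 0 0 -2 0 0 0;0.5 0 0 -5 0 0 0;0.5 0 0 -9 0 0 0;0.5 0 0 -13 0 0 0;0.5 0 0 -13 0 0 0;0.5 0 0 -13 0 0 0"

```text
time_s: 11.42
eef_pos: [575.1, -262.3, 206.0]
ee_rot: [0.002, 0.755, 0.656, 0.001]
force: [0.2, 0.2, -1.3]
grip_width: 0.497
grip_force: 0.0
```

```bash
python3 - <<'E'
from h import *
s=sense(); m=camera_model("wrist"); im=capture("wrist")
print(s["eef_pos"],s["force"],s["grip_width"],s["time_s"])
cv2.imwrite("pics/w6.png",cv2.resize(im[0:400,140:500,::-1],None,fx=1.5,fy=1.5,interpolation=2))
c=np.array([574.7,-262]); a=np.radians(-8); ex=np.array([np.cos(a),np.sin(a)]); ey=np.array([-ex[1],ex[0]])
for z in(52,70): print(z,[proj(m,np.r_[c+.5*ey+ex*i*35+ey*j*70,z]).round(1)-[0,0] for i,j in((-1,1),(1,1),(1,-1),(-1,-1))])
E
```

```text
[ 575.1481351  -262.29152273  206.02317038] [ 0.15241078  0.19070334 -1.30534481] 0.497183023355457 11.4167
52 [array([276.4, 103.2]), array([362.9, 103.1]), array([358.1, 261.6]), array([281.8, 261.8])]
70 [array([273.4, 102.8]), array([365.9, 102.7]), array([360.4, 270.8]), array([279.6, 271. ])]
```

View pics/w6.png

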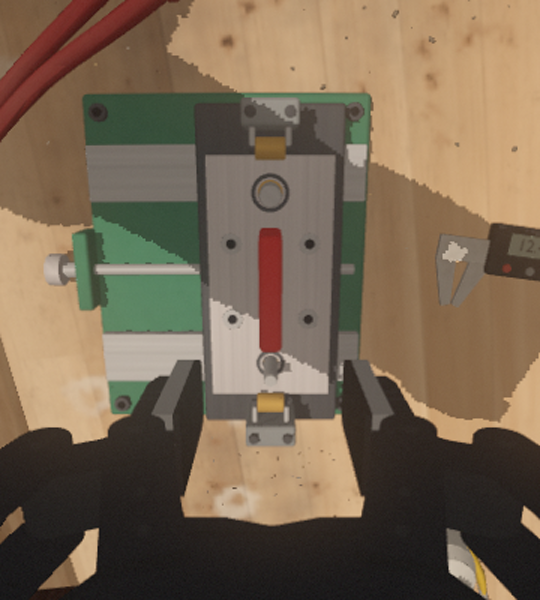

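The plate's far edge is at crop row 395 (pixel about 263, against 261.7 expected when home and 270.9 when up on the rollers). Both pins come through the holes and both brass rollers lie over the plate's ends. It is home, so I'm handing it in.

```bash
python3 -c "
from rig import *
print(finish_job())"
```

```text
the job is handed in; nothing more can be done
None
```

The template is hung on the jig's two pins, big hole over big pin, pressed fully home under both roller catches and released. The gripper is clear, I didn't touch the tin, bottle or brush, and the job was handed in at about 11.5 s.

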